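Key the sharpener's size dial home

ROBOT

A 7-joint arm with a two-finger parallel gripper is mounted at the origin on the work surface. World frame = base frame: x ahead of the robot, y to its left, z up, the work surface at z = 0. Lengths are in mm, angles in rad, forces in N, time in s.
With the tool pointing down it reaches from about 400 to 875 mm from the base axis. Payload 4.4 kg.
Tool frame: the origin (TCP) lies at the very end of the fingers, on their centre line; the grasp point (between the pads) lies 19 mm behind it; z points along the fingers, x is the direction in which the jaws open and shut, and the axes are right-handed (so a half turn about z gives the same grasp; the last joint's range is limited). The gripper opens to 85 mm and grips with 20 to 120 N. Pads are 22 mm wide; open, the fingers measure 114 mm over their backs; the gripper's body (76 mm by 85 mm) begins 54 mm behind the grasp point. The pads swing forward as they close: fully open they stand 13 mm farther back than shut.
Start: joints at [1.073, 0.628, 0.038, 1.517, -0.027, 0.996, -0.02], TCP at [272.057, -590.341, 231.313] pointing down, gripper open.
Joint ranges: [-3.06, 3.06], [-0.37, 2.12], [-1.25, 1.32], [0.18, 2.47], [-1.1, 4.24], [0.23, 1.98], [-2.94, 2.94]. Speed limits (rad/s): [2.57, 2.57, 3.14, 3.14, 3.14, 3.14, 3.14].

INTERFACE

Orientations are given as [roll, pitch, yaw] about the fixed x, y, z axes, in that order (R = Rz(yaw) Ry(pitch) Rx(roll)).
In Python, from cell import telemetry, get_image, get_calibration, ctrl gives the robot as it stands. The module is installed in compiled form; this text tells all that it offers.
- The arm moves only by the tool arm_command, never from a script. Its arguments are lists of equal length, an entry for each row: "rot": the turn, a rotation vector about the world's x, y, z in degrees, a list of three; "slide": the shift along the world's x, y, z in mm, a list of three; "gripper": the finger opening in mm, from 0 to 85.4. A call has 1 to 5 rows; each row shifts and turns the pose as measured when the row begins; what a row does not reach is not made up. A row lasts 1/12 s, in which the tool goes at most 41.7 mm and 7.16 degrees, less where a joint would pass 70% of its speed; a pose out of reach is approached as far as the arm can. A call with a gripper value outside its range is refused whole. The fingers move at their own pace and stop on an object; the grip force is fixed at half the most. Time passes only in rows, so rows that do not move let the fingers close. It gives the time, the measured TCP pose, the force and the opening at its end, in the units of the state.
- telemetry.read_state(): the state, without advancing time (a new reading comes with each control period).
- get_image(name): name is "side" or "top"; returns (picture, depth): 384x512x3 uint8, red, green, blue; 384x512 float32, mm along the optical axis (not along the pixel's ray), 0 where there is no reading.
- get_calibration(name): a dict with "fx", "fy", "cx", "cy" (pixels), "D" ([k1, k2, p1, p2, k3] as OpenCV has them; the pictures are not rectified), "xyz" and "attitude" of the camera in the world. Camera axes: x right, y up, looking along -z (the intrinsics and any distortion apply to the point x, -y, -z); pixel columns grow to the right and rows downward; lengths in mm; the calibration is good to about 2 mm. A picture is of the moment at which its call begins. get_calibration takes no time and is no camera call.
- ctrl.finish_job(): hands the job in, once; it reports no verdict.
The state is a dict: "clock": time; "qpos": joint angles; "qd": joint speeds; "tau": joint torques, N m; "eef_pos": TCP position; "tool_rot": TCP orientation; "force": force on the tool from outside, world axes, zero at the start; "torque": the same for the moment, N m; "width": finger opening in mm.
Only numpy, scipy, OpenCV 4.12 (cv2) and the standard library are available. Lean on these libraries where they do the work, as an engineer would, in place of code of your own. Each camera call takes 0.05 s, during which the arm holds its last target.

TASK

The white size dial on top of the blue pencil sharpener has come off its key. With a fingertip, push the dial's red stud round clockwise until the notch in the rim lines up with the brass pin, then press the dial straight down until it is fully seated over the pin, and leave it there. Only push and press: never pull the dial up, and leave everything else on the table where it is.

Things in the scene. Friction and masses are not known exactly. Their poses are not given: they have to be found in the camera images.
- sharpener: Blue plastic pencil sharpener box, 130 (x) x 120 (y) x 80 mm high, fixed to the table. Origin: centre of its underside, z up; the closed tray is on its -x side. The dial's upright axis passes through the origin, at the middle of the box top.
- pin_end (a point): Outer tip of the brass pin, a fixed round-sided rod 8 mm thick lying flat on the box top, pointing out radially from the dial axis along the box's +x, from 37 to 59 mm from the axis (top of the pin 8 mm above the box top). Its outer 14 mm show beyond the rim of the dial. The point is 59 mm from the axis, 84 mm above the table.
- dial_turn (a joint): Angle of the dial, rad, counter-clockwise positive seen from above; 0 = notch exactly over the pin. Starts between 0.6 and 2.0, so it must be turned clockwise (to smaller values); free to turn from -1.5 to 2.6. Light friction (about 0.03 N m; roughly 1 N at the stud): it stays where it is left.
- dial_press (a joint): How far the dial is pressed down, m: 0 = raised as at the start, its underside 1 mm above the top of the pin; 0.008 = fully seated, a hard stop. The fit is snug: about 4 N moves it and it stays where it is left. Off the notch the pin stops it at about 0.001. A negative value means it was pulled up (wrong).
- dial_hub (a point): Centre of the top face of the dial, on its axis (grey spot, 20 mm across). White plastic disc, 90 mm diameter, 10 mm thick, flat top, 99 mm above the table when raised and 91 mm when seated. It can only turn and slide up and down. z up.
- dial_stud (a point): Centre of the top of the red finger stud: an upright round post 12 mm in diameter, standing 17 mm above the dial's top face, 32 mm from the dial axis, directly opposite the notch. Turns with the dial.
- dial_notch (a point): Middle of the open notch in the dial's rim, on the top face, 45 mm from the axis. The notch goes right through the disc, 12 mm deep radially, about 11 mm wide at its bottom and 15 mm at the rim, radial walls; the pin fits with about 2 mm to spare on each side and its rounded top helps it in.
- acrylic_block: Bystander, loose: clear acrylic block 50 x 35 x 22 mm, beside the sharpener. Origin: centre of underside.
- eraser: Bystander, loose: pink eraser 48 x 24 x 14 mm, beside the sharpener. Origin: centre of underside.
- compass: Bystander, loose: silver aluminium drawing compass lying flat, 145 mm long, 9 mm high. Origin: under its head; the legs point along its -x.
- pencil: Bystander, loose: yellow pencil lying along its x, 176 mm long, 8 mm thick. Origin: middle, underside.
- bead_loom: Bystander, loose: wooden bead loom frame 260 x 120 x 35 mm. Origin: centre of underside.
- palette: Bystander, loose: round white ceramic palette, 124 mm diameter, 12 mm high. Origin: centre of underside.
- bead_jar: Bystander, loose: amber glass jar with a wooden cap, 54 mm diameter, 75 mm high. Origin: centre of underside.
Mind the look-alikes: they are no part of the job. Of the things like the sharpener, leave any that is green or pink; of the rest the larger one is meant.

How it is judged (in metres and radians):
At the end, for the whole second after the job is handed in: The dial is pressed down at least 6.5 of its 8 mm with its notch over the pin (within 0.12 rad), and every bystander is within 20 mm of where it began (value of joint dial_press above 0.0065 m and value of joint dial_turn between -0.12 and 0.12 rad and distance of each of acrylic_block, eraser, compass, pencil, bead_loom, palette, bead_jar from where it was at the start of the episode below 0.02 m); the robot touches nothing.
It fails at once if the dial is pulled up more than 3 mm (value of joint dial_press below -0.003 m).
It fails at once if a bystander is lifted or shifted by more than 20 mm (distance of any of acrylic_block, eraser, compass, pencil, bead_loom, palette, bead_jar from where it was at the start of the episode above 0.02 m).
It also fails if it takes over 42 s, if anything falls off the work surface, if the arm or the gripper's body presses on something with over 40 N, if the wrist force passes 120 N, or if a joint passes its speed limit or range.

## Working session

There is one attempt and no reset: what is moved stays moved. The work goes in short steps, Python scripts to look and compute and a tool call to move; the robot and the scene stay as the last step left them, time stands still between calls to the robot, and variables do not carry over. Pictures are saved under pics/ and viewed, and the job is handed in when it is done.

Besides the shell and the picture viewer there is one more tool, called after "Call:" as name(argument=value, ...) on one line, values as JSON. arm_command: Moves the arm, as the interface text tells. Its arguments: {"type":"object","properties":{"rot":{"type":"array"},"slide":{"type":"array"},"gripper":{"type":"array"}},"required":["rot","slide","gripper"]}

```bash
mkdir -p pics
python3 - <<'E'
from cell import telemetry,get_image,get_calibration
import cv2,numpy as np
print(telemetry.read_state())
for n in("top","side"):
    im,d=get_image(n); np.savez(f"{n}0.npz",im=im,d=d); cv2.imwrite(f"pics/{n}0.png",im[:,:,::-1]); print(n,get_calibration(n))
E
```

```text
{'clock': 0.0, 'qpos': array([ 1.07316685,  0.62934203,  0.03842592,  1.51838223, -0.02699415,
        0.99628501, -0.02002495]), 'qd': array([ 0.00025319,  0.00137308, -0.00119847,  0.00188424,  0.00042524,
        0.00147997, -0.00117726]), 'tau': array([ 4.29953379e-04, -5.63394642e+01,  1.22652389e+00, -1.93444151e+01,
        1.10906828e-02,  1.05803620e-02,  1.15426593e-05]), 'eef_pos': array([ 271.81648026, -589.74509689,  230.38689738]), 'tool_rot': array([ 3.14157202e+00,  1.89897119e-03, -1.13897599e+00]), 'force': array([-0.18355872,  0.02241204,  0.01855918]), 'torque': array([0.02379456, 0.00387187, 0.03639947]), 'width': 85.32931061449924}
top {'fx': 488.27611892623696, 'fy': 488.27611892623696, 'cx': 257.2842748034125, 'cy': 193.94906779369452, 'D': array([0.0415741, 0.       , 0.       , 0.       , 0.       ]), 'xyz': array([ 334.39092158,  -22.27468932, 1617.68121206]), 'attitude': array([ 0.12439055,  0.00699829, -1.57760228])}
side {'fx': 367.00439119323727, 'fy': 367.00439119323727, 'cx': 260.0578135416126, 'cy': 192.70033844830857, 'D': array([-0.00791816,  0.        ,  0.        ,  0.        ,  0.        ]), 'xyz': array([458.57778   , 668.1610783 , 982.30874432]), 'attitude': array([ 0.65346735,  0.01227367, -3.07360382])}
```

View pics/top0.png

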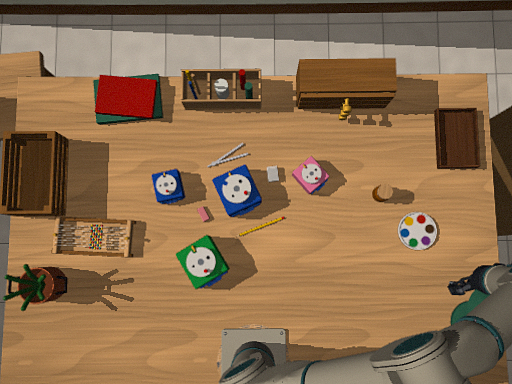

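View pics/side0.png

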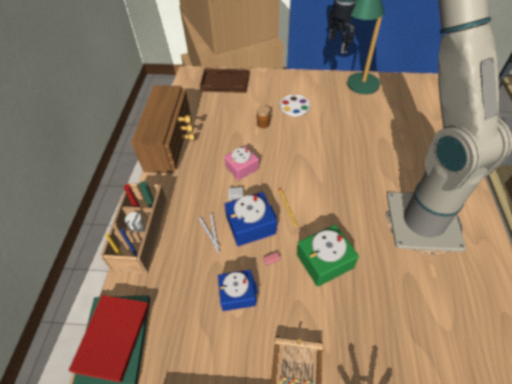

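The target is the larger blue sharpener, at about (237,190) in top and (251,217) in side. The smaller blue one is at (168,186), and there are green and pink look-alikes. Next I'll zoom in and measure.

```bash
cat > h.py <<'E'
import cv2,numpy as np
from scipy.spatial.transform import Rotation as Ro
from cell import telemetry,get_image,get_calibration
def cam(n):
    c=get_calibration(n); K=np.array([[c['fx'],0,c['cx']],[0,c['fy'],c['cy']],[0,0,1]])
    return K,c['D'],Ro.from_euler('xyz',c['attitude']).as_matrix(),c['xyz']
def plane(n,uv,z):
    K,D,R,t=cam(n); p=cv2.undistortPoints(np.float64(uv).reshape(-1,1,2),K,D).reshape(-1,2)
    d=np.c_[p[:,0],-p[:,1],-np.ones(len(p))]@R.T
    return t+d*((z-t[2])/d[:,2])[:,None]
def proj(n,X):
    K,D,R,t=cam(n); X=(np.atleast_2d(X)-t)@R; X=X*[1,-1,-1]
    return cv2.projectPoints(X.reshape(-1,1,3),np.zeros(3),np.zeros(3),K,D)[0].reshape(-1,2)
def crop(n,im,box,f,name):
    x0,y0,x1,y1=box; cv2.imwrite(name,cv2.resize(im[y0:y1,x0:x1,::-1],None,fx=f,fy=f,interpolation=cv2.INTER_CUBIC))
E
python3 - <<'E'
from h import *
t=np.load('top0.npz')['im'];s=np.load('side0.npz')['im']
crop('top',t,(205,160,275,220),8,'pics/t0c.png');crop('side',s,(215,180,285,250),8,'pics/s0c.png')
for n,im,b in(('top',t,(205,160,275,220)),('side',s,(215,180,285,250))):
    x0,y0,x1,y1=b;c=im[y0:y1,x0:x1].astype(int);r,g,bl=c[...,0],c[...,1],c[...,2]
    hsv=cv2.cvtColor(im[y0:y1,x0:x1],cv2.COLOR_RGB2HSV)
    ms={'white':((hsv[...,1]<50)&(hsv[...,2]>150)),'red':(r>120)&(g<80)&(bl<80),'blue':(bl>r+50)&(bl>g+40)}
    for k,m in ms.items():
        nn,l,st,ce=cv2.connectedComponentsWithStats(m.astype(np.uint8))
        for i in range(1,nn):
            if st[i,4]>4: print(n,k,st[i,4],ce[i]+[x0,y0],plane(n,ce[i]+[x0,y0],{'white':99,'red':110,'blue':80}[k]).round(1))
E
```

```text
top white 35 [215.48571429 162.22857143] [[626.4 118.5  99. ]]
top white 102 [270.83333333 172.80392157] [[591.2 -56.1  99. ]]
top white 563 [236.09058615 188.28241563] [[542.8  53.5  99. ]]
top red 8 [245.125 192.125] [[529.   24.8 110. ]]
top blue 840 [237.0297619  192.31071429] [[532.5  51.5  80. ]]
side white 764 [246.26308901 205.47513089] [[552.8  43.9  99. ]]
side white 44 [216.02272727 242.52272727] [[624.6 173.4  99. ]]
side red 8 [255. 197.] [[528.5  19.4 110. ]]
side blue 1139 [251.81387182 224.25812116] [[532.6  96.2  80. ]]
```

```bash
ls pics
```

```text
s0c.png
side0.png
t0c.png
top0.png
```

View pics/t0c.png

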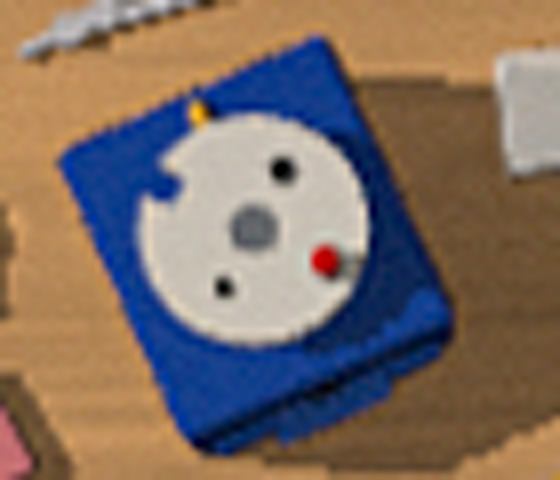

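View pics/s0c.png

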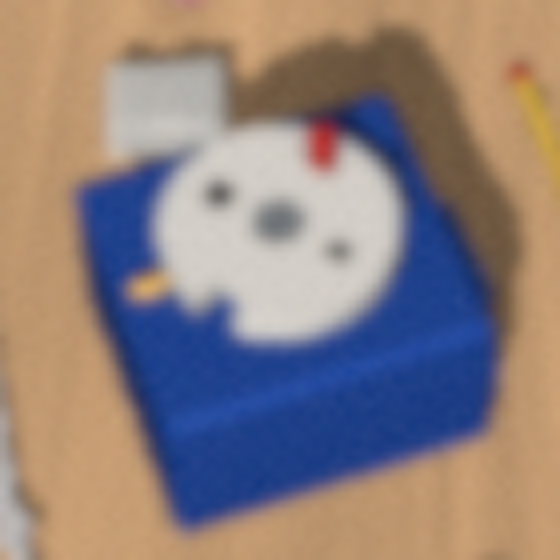

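The zoom shows the hub at about (255,228) in the crop, the pin at (198,112), the notch at (163,185) and the red stud at (325,260). I'll turn these into world positions.

Run:
```python
from h import *
def m(n,b,cr,z): 
    uv=(np.array(cr)+.5)/8-.5+b; return plane(n,uv,z)[0]
for n,b,P in(('top',(205,160),dict(hub=((255,228),99),stud=((325,260),116),pinout=((196,101),84),pinmid=((199,113),86),notch=((163,185),99))),
 ('side',(215,180),dict(hub=((279,222),99),stud=((323,127),116),pinout=((126,290),84),pinmid=((148,287),86),notch=((212,312),99)))):
    q={k:m(n,b,*v) for k,v in P.items()}; h=q['hub']
    for k,v in q.items():
        d=v-h; print(n,k,v.round(1),'r',np.hypot(*d[:2]).round(1),'ang',np.degrees(np.arctan2(d[1],d[0])).round(1))
for n in('top','side'):
    im=np.load(n+'0.npz')['im'];x0,y0,x1,y1=(215,165,262,212) if n=='top' else (228,190,270,225)
    hsv=cv2.cvtColor(im,cv2.COLOR_RGB2HSV);w=((hsv[...,1]<70)&(hsv[...,2]>120)).astype(np.uint8)
    w2=np.zeros_like(w);w2[y0:y1,x0:x1]=w[y0:y1,x0:x1]
    cs=max(cv2.findContours(w2,cv2.RETR_EXTERNAL,cv2.CHAIN_APPROX_NONE)[0],key=cv2.contourArea)
    p=plane(n,cv2.convexHull(cs).reshape(-1,2),99)[:,:2]; print(n,'circle',cv2.minEnclosingCircle(p.astype(np.float32)))
```

```text
top hub [543.5  52.4  99. ] r 0.0 ang 0.0
top stud [528.4  24.4 116. ] r 31.8 ang -118.3
top pinout [596.7  76.5  84. ] r 58.5 ang 24.4
top pinmid [591.6  75.2  86. ] r 53.2 ang 25.4
top notch [560.8  88.5  99. ] r 40.1 ang 64.4
side hub [542.9  49.9  99. ] r 0.0 ang 0.0
side stud [528.7  18.1 116. ] r 34.9 ang -114.0
side pinout [597.9  73.3  84. ] r 59.8 ang 23.0
side pinmid [589.7  72.8  86. ] r 52.1 ang 26.0
side notch [563.6  90.8  99. ] r 45.8 ang 63.1
top circle ((543.1277465820312, 53.64073944091797), 45.98832702636719)
side circle ((564.154541015625, 41.12876892089844), 71.64698791503906)
```

Call:
arm_command(rot=[[0, 0, 6.5], [0, 0, 6.5], [0, 0, 6.5], [0, 0, 6.5], [0, 0, 6.5]], slide=[[14, 30, 0], [14, 30, 0], [14, 30, 0], [14, 30, 0], [14, 30, 0]], gripper=[0, 0, 0, 0, 0])

```text
clock: 0.52
eef_pos: [335.5, -441.7, 227.3]
tool_rot: [3.134, 0.002, -0.563]
force: [0.2, 0.2, 0.2]
width: 25.7
```

Call:
arm_command(rot=[[0, 0, 6.5], [0, 0, 6.5], [0, 0, 6.5], [0, 0, 6.5], [0, 0, 6.5]], slide=[[14, 30, 0], [14, 30, 0], [14, 30, 0], [14, 30, 0], [14, 30, 0]], gripper=[0, 0, 0, 0, 0])

```text
clock: 0.93
eef_pos: [406.1, -283.3, 226.3]
tool_rot: [3.135, 0.005, 0.032]
force: [0.8, 0.0, 0.2]
width: -0.2
```

Call:
arm_command(rot=[[0, 0, 6.5], [0, 0, 6.5], [0, 0, 6.5], [0, 0, 6.5], [0, 0, 6.5]], slide=[[14, 30, 0], [14, 30, 0], [14, 30, 0], [14, 30, 0], [14, 30, 0]], gripper=[0, 0, 0, 0, 0])

```text
clock: 1.35
eef_pos: [476.9, -125.5, 225.9]
tool_rot: [3.136, 0.007, 0.628]
force: [-0.4, 0.4, -0.1]
width: 0.2
```

Call:
arm_command(rot=[[0, 0, 5], [0, 0, 5], [0, 0, 5], [0, 0, 5], [0, 0, 4]], slide=[[15.5, 26, -6], [15.5, 26, -12], [15.5, 26, -15], [15.5, 26, -15], [15.5, 26, -20]], gripper=[0, 0, 0, 0, 0])

```text
clock: 1.77
eef_pos: [559.1, 12.2, 158.8]
tool_rot: [3.129, 0.003, 1.071]
force: [1.5, -0.5, 0.1]
width: 0.2
```

Call:
arm_command(rot=[[0, 0, 0]], slide=[[0, 0, 0]], gripper=[0])

```text
clock: 1.85
eef_pos: [559.7, 19.3, 155.6]
tool_rot: [3.134, -0.001, 1.081]
force: [0.6, 1.1, 0.1]
width: 0.4
```

Call:
arm_command(rot=[[0, 0, 0.5], [0, 0, 0], [0, 0, 0], [0, 0, 0]], slide=[[-4, -10, -10], [0, 0, -10], [0, 0, -10], [0, 0, 0]], gripper=[0, 0, 0, 0])

```text
clock: 2.18
eef_pos: [554.8, 11.7, 121.9]
tool_rot: [3.138, -0.001, 1.093]
force: [-0.4, -0.4, 0.1]
width: 0.2
```

```bash
cat > look.py <<'E'
import sys
from h import *
k=sys.argv[1]
a=[]
for n,b,f in(('top',(205,160,275,220),5),('side',(210,150,290,250),4)):
    im,d=get_image(n); np.savez(f"{n}{k}.npz",im=im,d=d)
    x0,y0,x1,y1=b; a.append(cv2.resize(im[y0:y1,x0:x1,::-1],None,fx=f,fy=f,interpolation=cv2.INTER_CUBIC))
H=max(x.shape[0] for x in a)
cv2.imwrite(f'pics/look{k}.png',np.hstack([cv2.copyMakeBorder(x,0,H-x.shape[0],0,0,cv2.BORDER_CONSTANT) for x in a]))
s=telemetry.read_state();print(s['clock'],s['eef_pos'],s['tool_rot'],s['force'])
E
python3 look.py 1
```

```text
2.2833 [556.02379462  12.14849162 123.55545594] [ 3.13561422e+00 -2.42794741e-03  1.09307170e+00] [-0.3205791   0.40739646 -1.03350067]
```

View pics/look1.png

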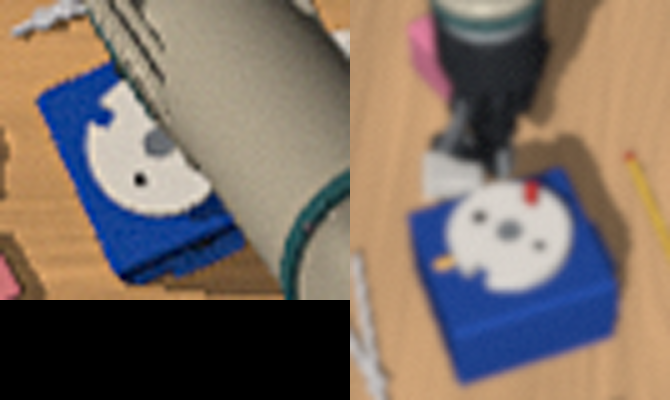

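Side view: the closed fingertip hovers behind and left of the red stud, at about (500,170) in the picture, clear of it. Lowering beside the stud.

Call:
arm_command(rot=[[0, 0, 0], [0, 0, 0], [0, 0, 0], [0, 0, 0]], slide=[[-1, -2, -10], [0, 0, -6], [0, 0, -2], [0, 0, 0]], gripper=[0, 0, 0, 0])

```text
clock: 2.62
eef_pos: [556.2, 9.0, 105.7]
tool_rot: [3.132, -0.004, 1.091]
force: [-0.2, 0.4, 0.5]
width: 0.0
```

Call:
arm_command(rot=[[0, 0, 0], [0, 0, 0], [0, 0, 0], [0, 0, -4], [0, 0, -4]], slide=[[-5, 2.5, 0], [-5, 2.5, -1], [-2, 1, 0], [-3, 0, 0], [-3, 0.5, 0]], gripper=[0, 0, 0, 0, 0])

```text
clock: 3.03
eef_pos: [538.1, 15.7, 105.2]
tool_rot: [3.13, -0.006, 0.946]
force: [0.9, -0.6, -1.8]
width: 0.1
```

```bash
python3 look.py 2
```

```text
3.1333 [537.66152773  15.8981175  105.32598847] [ 3.12984627 -0.00464956  0.9499438 ] [-0.60100173 -0.03900596 -0.94786925]
```

View pics/look2.png

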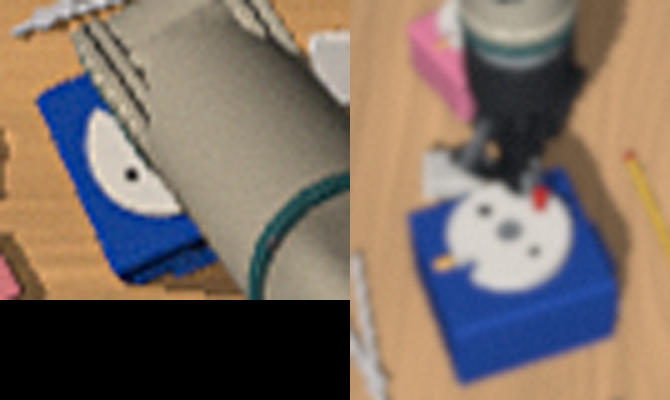

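The side view shows the tip touching the stud at (540,195). The dial has begun to turn, with the notch nearing the pin at (465,272). I'll continue round the arc.

Call:
arm_command(rot=[[0, 0, -5], [0, 0, -5], [0, 0, -5], [0, 0, -5], [0, 0, 0]], slide=[[-3, 0.5, 0], [-3, 0.8, 0], [-2.5, 1, 0], [-2.5, 1, 0], [0, 0, 0]], gripper=[0, 0, 0, 0, 0])

```text
clock: 3.55
eef_pos: [527.6, 19.0, 106.2]
tool_rot: [3.127, -0.007, 0.596]
force: [-0.4, -0.7, 0.4]
width: 0.2
```

```bash
python3 look.py 3
```

```text
3.65 [527.89892951  19.0463924  106.16507883] [ 3.12736194 -0.00704744  0.59994037] [ 0.21102816 -0.46362996 -0.01671983]
```

View pics/look3.png

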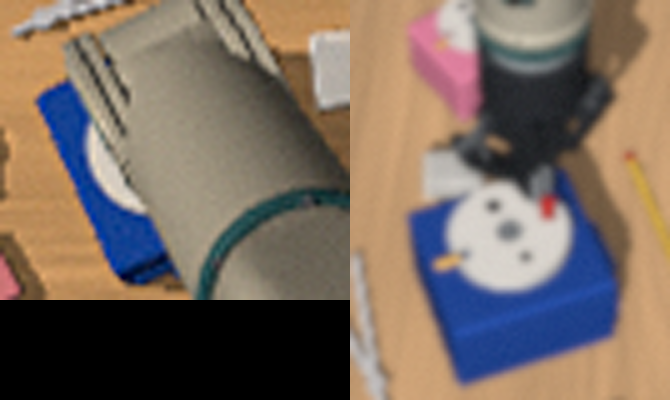

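```bash
cat > ang.py <<'E'
import sys
from h import *
for k in sys.argv[1:]:
    im=np.load(f'side{k}.npz')['im']; z=99
    x0,y0,x1,y1=230,190,272,228
    f=8; c=cv2.resize(im[y0:y1,x0:x1],None,fx=f,fy=f,interpolation=cv2.INTER_CUBIC)
    hsv=cv2.cvtColor(c,cv2.COLOR_RGB2HSV); g=c.max(2)
    m=((g<150)&(hsv[...,1]<110)).astype(np.uint8)
    nn,l,st,ce=cv2.connectedComponentsWithStats(m)
    hub=np.array([543.1,51.2])
    for i in range(1,nn):
        if st[i,4]<60: continue
        w=(160-g.astype(float)).clip(0)*(l==i); yy,xx=np.mgrid[:c.shape[0],:c.shape[1]]
        q=np.array([(w*xx).sum(),(w*yy).sum()])/w.sum(); p=plane('side',(q+.5)/f-.5+[x0,y0],z)[0]; d=p[:2]-[542.9,49.9]
        if np.hypot(*d)<40: print(k,'dot',st[i,4],p.round(1),np.hypot(*d).round(1),np.degrees(np.arctan2(d[1],d[0])).round(1))
    m=((c[...,0]>120)&(c[...,1]<80)).astype(np.uint8); ys,xs=np.nonzero(m)
    if len(xs): 
        p=plane('side',(np.array([xs.mean(),ys.mean()])+.5)/f-.5+[x0,y0],109)[0]; d=p[:2]-[542.9,49.9]; print(k,'red',p.round(1),np.degrees(np.arctan2(d[1],d[0])).round(1))
E
python3 ang.py 0 1 2 3
```

```text
0 dot 356 [566.2  38.5  99. ] 26.0 -25.9
0 dot 1104 [543.2  49.7  99. ] 0.4 -36.2
0 dot 73 [520.   61.4  99. ] 25.6 153.2
0 red [528.6  18.7 109. ] -114.7
1 dot 317 [566.3  38.6  99. ] 26.0 -25.7
1 dot 1020 [543.2  49.7  99. ] 0.4 -40.1
1 red [528.5  18.4 109. ] -114.5
2 dot 322 [562.9  32.4  99. ] 26.6 -41.2
2 dot 1028 [543.2  49.8  99. ] 0.3 -23.3
2 red [521.7  23.  109. ] -128.2
3 dot 334 [556.9  27.8  99. ] 26.1 -57.7
3 dot 988 [543.2  49.7  99. ] 0.3 -32.0
3 red [515.4  30.  109. ] -144.1
```

Call:
arm_command(rot=[[0, 0, -3], [0, 0, -3], [0, 0, 0]], slide=[[-1.8, 1, 0], [-1.7, 0.9, 0], [0, 0, 0]], gripper=[0, 0, 0])

```text
clock: 3.9
eef_pos: [525.2, 20.7, 106.3]
tool_rot: [3.127, -0.008, 0.501]
force: [0.1, 0.6, -0.9]
width: -0.0
```

```bash
python3 look.py 4; python3 ang.py 4
```

```text
4.0 [525.31537007  20.69987141 106.28589645] [ 3.12727235 -0.00807876  0.50198279] [-0.1168035  -0.70964368 -0.47024696]
4 dot 311 [554.8  26.3  99. ] 26.5 -63.2
4 dot 995 [543.2  49.7  99. ] 0.4 -41.9
4 red [514.   32.4 109. ] -148.9
```

View pics/look4.png

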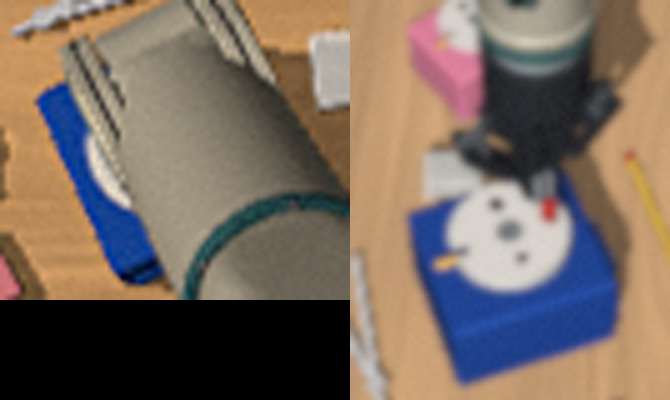

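Call:
arm_command(rot=[[0, 0, -1], [0, 0, 0], [0, 0, 0]], slide=[[-0.7, 0.4, 0], [0, 0, 0], [2, -4, 0]], gripper=[0, 0, 0])

```text
clock: 4.25
eef_pos: [526.6, 17.8, 106.3]
tool_rot: [3.128, -0.008, 0.489]
force: [0.4, -0.6, -0.5]
width: 0.3
```

Call:
arm_command(rot=[[0, 0, 0], [0, 0, 0], [0, 0, 0], [0, 0, 0], [0, 0, 0]], slide=[[2, -4, 0], [0, 0, 20], [0, -20, 20], [0, -40, 0], [0, -40, 0]], gripper=[0, 0, 0, 0, 0])

```text
clock: 4.67
eef_pos: [530.2, -80.0, 147.8]
tool_rot: [3.133, -0.012, 0.508]
force: [0.8, -1.1, -1.1]
width: -0.3
```

Call:
arm_command(rot=[[0, 0, 0], [0, 0, 0]], slide=[[0, -40, 0], [0, 0, 0]], gripper=[0, 0])

```text
clock: 4.83
eef_pos: [529.9, -132.4, 148.4]
tool_rot: [3.127, -0.01, 0.499]
force: [0.2, -0.5, -0.6]
width: -0.2
```

```bash
python3 look.py 5; python3 ang.py 5
python3 - <<'E'
from h import *
t=np.load('top5.npz')['im'];s=np.load('side5.npz')['im']
crop('top',t,(205,160,275,220),8,'pics/t5c.png');crop('side',s,(215,180,285,250),8,'pics/s5c.png')
E
```

```text
4.9333 [ 530.62060879 -124.31965526  148.53757211] [ 3.13167104 -0.01323223  0.50580284] [-0.10661842  0.73171926 -0.35719272]
5 dot 325 [554.5  26.   99. ] 26.6 -64.1
5 dot 1021 [543.1  49.6  99. ] 0.4 -49.3
5 dot 60 [532.   73.1  99. ] 25.6 115.3
5 red [513.2  33.7 109. ] -151.4
```

View pics/t5c.png

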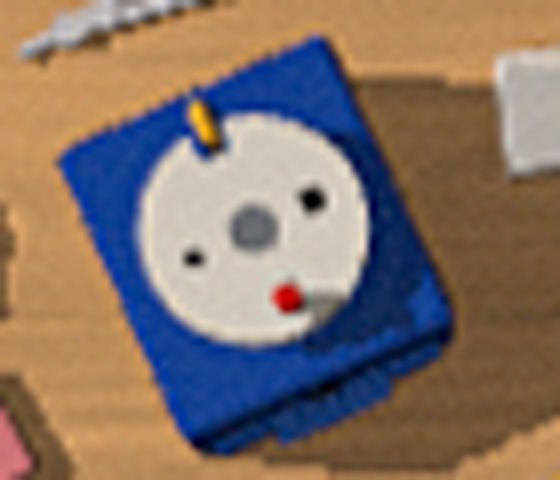

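View pics/s5c.png

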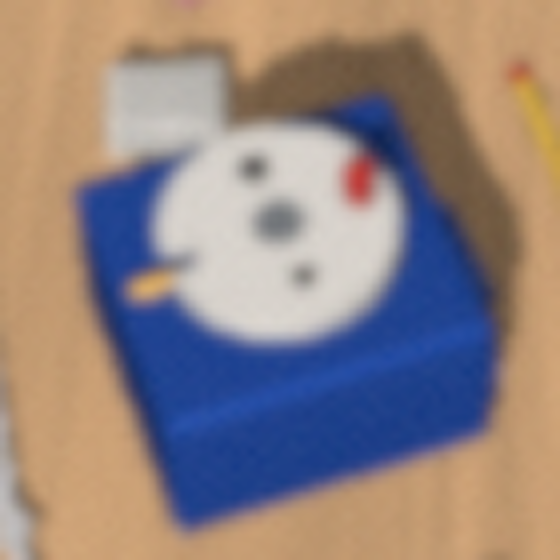

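In the top view the brass pin at (204,125) sits centred in the notch, and the dot angles agree (−64.1° measured, about −64.5° wanted). Now I'll press at the hub.

Call:
arm_command(rot=[[0, 0, 0], [0, 0, 0], [0, 0, 0], [0, 0, 0], [0, 0, 0]], slide=[[4, 40, 0], [4, 40, 0], [4, 40, 0], [3, 36, 0], [0, 10, 0]], gripper=[0, 0, 0, 0, 0])

```text
clock: 5.35
eef_pos: [544.4, 46.0, 148.0]
tool_rot: [3.133, -0.014, 0.498]
force: [-0.0, -0.1, 0.6]
width: 0.1
```

Call:
arm_command(rot=[[0, 0, 0]], slide=[[0, 0, 0]], gripper=[0])

```text
clock: 5.43
eef_pos: [543.9, 51.5, 148.1]
tool_rot: [3.136, -0.015, 0.506]
force: [-0.2, -0.6, 0.1]
width: -0.3
```

Call:
arm_command(rot=[[0, 0, 0], [0, 0, 0], [0, 0, 0], [0, 0, 0], [0, 0, 0]], slide=[[3, 1, -15], [0, 0, -15], [0, 0, -8], [0, 0, -4], [0, 0, 0]], gripper=[0, 0, 0, 0, 0])

```text
clock: 5.85
eef_pos: [546.2, 54.4, 105.1]
tool_rot: [3.135, -0.015, 0.514]
force: [0.2, -0.9, 0.1]
width: -0.1
```

Call:
arm_command(rot=[[0, 0, 0], [0, 0, 0], [0, 0, 0], [0, 0, 0]], slide=[[0, -1, -3], [0, 0, -2], [0, 0, -2], [0, 0, -2]], gripper=[0, 0, 0, 0])

```text
clock: 6.18
eef_pos: [546.7, 51.7, 97.0]
tool_rot: [3.135, -0.016, 0.511]
force: [-1.8, 0.8, 3.6]
width: -0.3
```

Call:
arm_command(rot=[[0, 0, 0], [0, 0, 0], [0, 0, 0]], slide=[[0, 0, -2], [0, 0, -2], [0, 0, -2]], gripper=[0, 0, 0])

```text
clock: 6.43
eef_pos: [546.8, 51.8, 92.0]
tool_rot: [3.134, -0.017, 0.511]
force: [-1.8, 0.7, 4.6]
width: 0.2
```

Call:
arm_command(rot=[[0, 0, 0], [0, 0, 0], [0, 0, 0]], slide=[[0, 0, -1.5], [0, 0, -1.5], [0, 0, -1.5]], gripper=[0, 0, 0])

```text
clock: 6.68
eef_pos: [546.9, 51.8, 90.8]
tool_rot: [3.132, -0.017, 0.51]
force: [-5.8, -0.7, 21.3]
width: 0.1
```

The tip stopped at z = 90.8 with 21 N, which matches the seated height of 91. I'll lift straight up and move clear.

Call:
arm_command(rot=[[0, 0, 0], [0, 0, 0], [0, 0, 0], [0, 0, 0], [0, 0, 0]], slide=[[0, 0, 3], [0, 0, 10], [0, 0, 25], [0, 0, 25], [0, -40, 0]], gripper=[0, 0, 0, 0, 0])

```text
clock: 7.1
eef_pos: [547.9, 20.7, 156.9]
tool_rot: [3.136, -0.022, 0.524]
force: [1.8, 1.8, 0.6]
width: 0.1
```

Call:
arm_command(rot=[[0, 0, 0], [0, 0, 0], [0, 0, 0], [0, 0, 0], [0, 0, 0]], slide=[[0, -40, 0], [0, -40, 0], [0, -40, 0], [0, 0, 0], [0, 0, 0]], gripper=[0, 0, 0, 0, 0])

```text
clock: 7.52
eef_pos: [549.7, -113.7, 160.6]
tool_rot: [3.127, -0.026, 0.517]
force: [-0.6, 0.4, -0.1]
width: 0.0
```

```bash
python3 look.py 6; python3 ang.py 5 6
python3 - <<'E'
from h import *
t=np.load('top6.npz')['im'];s=np.load('side6.npz')['im']
crop('top',t,(205,160,275,220),5,'pics/t6c.png');crop('side',s,(215,180,285,250),8,'pics/s6c.png')
cv2.imwrite('pics/t6.png',t[:,:,::-1])
for k in '56':
    d=np.load(f'top{k}.npz')['d']; print(k,np.median(d[182:196,233:242]))
E
```

```text
7.6167 [ 549.4474308  -113.05384346  160.31180495] [ 3.12646471 -0.02453867  0.51858696] [-0.30597294  0.82337253  0.49037434]
5 dot 325 [554.5  26.   99. ] 26.6 -64.1
5 dot 1021 [543.1  49.6  99. ] 0.4 -49.3
5 dot 60 [532.   73.1  99. ] 25.6 115.3
5 red [513.2  33.7 109. ] -151.4
6 dot 260 [553.   31.8  99. ] 20.7 -60.9
6 dot 1040 [542.3  55.3  99. ] 5.4 96.8
6 red [512.4  40.9 109. ] -163.5
5 1534.7034
6 1542.2312
```

View pics/look6.png

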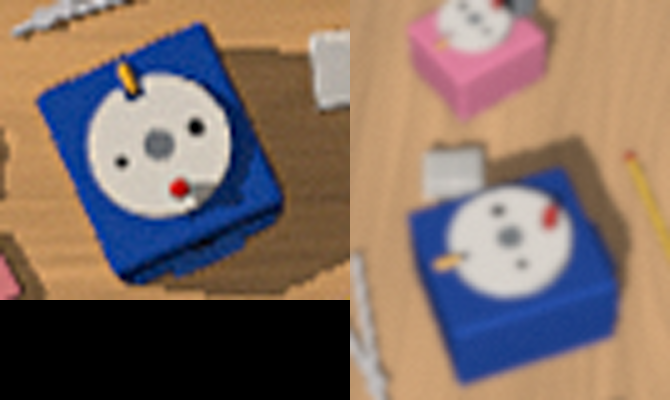

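View pics/t6.png

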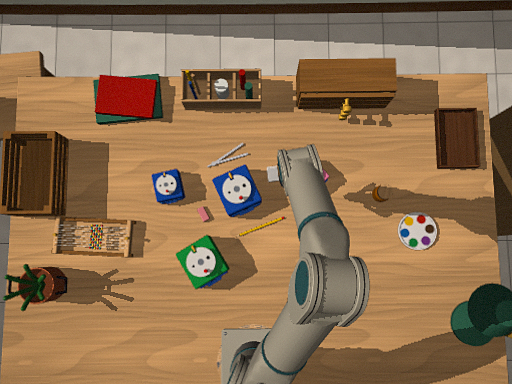

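The top view shows the pin inside the notch at (128,80). The top-camera depth to the dial went from 1534.7 to 1542.2 mm, a drop of about 7.5 mm, and the bystanders are where they were. Handing in.

```bash
python3 -c "
from cell import ctrl
print(ctrl.finish_job())"
```

```text
the job is handed in; nothing more can be done
None
```

I turned the dial on the larger blue sharpener clockwise by about 38° by pushing its stud with the closed fingertips. I then pressed it straight down near the hub, backed the arm clear and handed the job in at about 7.6 s.

- **Alignment:** before pressing, the top picture showed the pin centred in the notch. The dot angle was −64.1° against about −64.5° wanted. After pressing, the pin still sat in the notch. I did not get a usable angle after pressing, because the script assumed the raised dial height.
- **Seating:** the fingertip stopped hard at z = 90.8 mm with 21 N, and the seated height is 91 mm. The top camera's depth to the dial rose by 7.5 mm, slightly short of the full 8 mm but above the required 6.5 mm.
- **Bystanders and arm:** by eye in the last top picture, none of the bystanders had moved; I did not measure their positions. The arm was clear of everything, with the fingertips about 160 mm above the table.

No check failed.

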